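# Put the stray pralines back in their display trays

## Robot

A 6-joint arm with a two-finger parallel gripper is mounted at the origin on the work surface. World frame = base frame: x ahead of the robot, y to its left, z up, the work surface at z = 0. Lengths are in m, angles in rad, forces in N, time in s.
With the tool pointing down it reaches from about 0.325 to 0.9 m from the base axis. Payload 6.1 kg.
Tool frame: the origin (TCP) lies at the very end of the fingers, on their centre line; the grasp point (between the pads) lies 19 mm behind it; z points along the fingers, y is the line along which they close (so a half turn about z gives the same grasp; the last joint's range is limited). The gripper opens to 87 mm and grips with 3 to 60 N. Pads are 19 mm wide; open, the fingers measure 117 mm over their backs; the gripper's body (75 mm by 190 mm) begins 51 mm behind the grasp point.
Start: joints at [1.097, 0.22, 1.526, -0, 1.395, -0.126], TCP at [0.213, 0.588, 0.223] pointing down, gripper open.
Joint ranges: [-2.98, 2.98], [-0.91, 2.08], [0.09, 2.57], [-1.24, 4.39], [0.2, 2.65], [-2.68, 2.68]. Speed limits (rad/s): [2.57, 2.57, 3.01, 3.14, 3.14, 3.14].

## Interface

Orientations are given as a unit quaternion [w, x, y, z].
In Python, from plant import sense, vision, job gives the robot as it stands.
- The arm moves only by the tool advance, called after ">>>" in YAML: its name, and indented under it one key for each argument. Schema: {"type":"object","properties":{"deltas":{"type":"array","items":{"type":"array","items":{"type":"number"},"minItems":6,"maxItems":6},"minItems":1,"maxItems":5},"jaw":{"type":"number"},"grip_n":{"type":"number"},"only":{"type":"string"},"quiet":{"type":"boolean"},"lines":{"type":"string"}},"required":["deltas"],"additionalProperties":false}. deltas is a list of rows, 1 to 5 of them, each of 6 numbers: dx, dy, dz in a scale on which 1.0 is 600 mm, then a rotation vector rx, ry, rz in normalised numbers (1 is pi rad); each row is the pose to reach, as a shift and turn from the pose commanded when the call began, along the tool's axes at that moment; what a row does not reach only later rows make up. A row lasts 1/8 s, in which the tool goes at most 0.0625 m and 0.188 rad, less where a joint would pass 70% of its speed; a pose out of reach is approached as far as the arm can. jaw is the opening from 0.0 (shut) to 1.0 (fully open), set as the call begins (left out keeps the last). The fingers move at their own pace and stop on an object; grip_n is the grip in N (left out, the last holds). Time passes only in rows, so rows that do not move let the fingers close. The tool returns the time, the measured TCP pose, the force, the opening and the grip force at its end. only (a regular expression) keeps the lines of the reply that match it, lines (a string "A,B") keeps lines A to B, and quiet returns only ok. No shift or turn number may pass 1 either way. Input that does not fit is refused with a message, and nothing moves.
- sense(): the state, without advancing time (a new reading comes with each control period).
- vision.camera(name): name is "scene" or "side" or "wrist"; returns a dict with "pixels" (400x640x3 uint8, red, green, blue), "fx", "fy", "cx", "cy" (pixels), "eye" and "orientation" of the camera in the world. Camera axes: x right, y down, z forward; pixel columns grow to the right and rows downward; lengths in m; the calibration is good to about 2 mm. A picture is of the moment at which its call begins. There is no depth.
- job.finish_job(): hands the job in; it is judged then, once.
The state is a dict: "t": time; "joint_pos": joint angles; "joint_vel": joint speeds; "joint_efforts": joint torques, N m; "position": TCP position; "eef_rot": TCP orientation; "ft_force": force on the tool from outside, world axes, zero at the start; "torque": the same for the moment, N m; "grip_width": opening from 0.0 (shut) to 1.0 (fully open); "grasp_force": force on a finger pad.
Only numpy, scipy, OpenCV 4.12 (cv2) and the standard library are available. Lean on these libraries where they do the work, as an engineer would, in place of code of your own. Each camera call takes 0.05 s, during which the arm holds its last target. There are 200 camera calls.

## Task

Each of the four display trays shows one shape of praline (dome, square, disc or bar), but the piece on its front seat is missing or is of the wrong kind. Clear the wrong ones and put all four loose pralines, two of which lie on the marble slab, on the middle of the front seat of the tray of their own kind, flat side down, in line with the two pieces behind (bar lengthwise along the row, square with its sides along the tray). Set them down rather than dropping them, and leave the jar and the ribbon spool where they are.

Things in the scene. Friction and masses are not known exactly. Their poses are not given: they have to be found in the camera images.
- dome: dome praline: small round dark-chocolate truffle with a domed top, 32 mm across, 26 mm high (straight sides for the lowest 11 mm). The loose one. Origin at the centre of its underside, z up.
- square: square praline: dark-chocolate block 30 x 30 mm, 20 mm high, sides along its x and y. The loose one. Origin at the centre of its underside, z up.
- disc: disc praline: wide, low dark-chocolate medallion, 44 mm across, 14 mm high. The loose one. Origin at the centre of its underside, z up.
- bar: bar praline: oblong dark-chocolate piece, 42 mm long (x) by 22 mm wide (y), 18 mm high. The loose one. Origin at the centre of its underside, z up.
- tray_dome: dome tray: fixed white slab 170 (x) by 64 mm (y), 8 mm thick, no rim. Two fixed dome pralines at x = +8 and +60 mm, y = 0. Front seat (place of the third): slab top at x = -48 mm, y = 0, the end nearest the robot. Origin: centre of the underside, at table height; x along the row, away from the robot. Front seats of neighbouring trays are at least 80 mm apart.
- tray_square: square tray: fixed white slab 170 (x) by 64 mm (y), 8 mm thick, no rim. Two fixed square pralines at x = +8 and +60 mm, y = 0, sides along x and y. Front seat (place of the third): slab top at x = -48 mm, y = 0, the end nearest the robot. Origin: centre of the underside, at table height; x along the row, away from the robot. Front seats of neighbouring trays are at least 80 mm apart.
- tray_disc: disc tray: fixed white slab 170 (x) by 64 mm (y), 8 mm thick, no rim. Two fixed disc pralines at x = +8 and +60 mm, y = 0. Front seat (place of the third): slab top at x = -48 mm, y = 0, the end nearest the robot. Origin: centre of the underside, at table height; x along the row, away from the robot. Front seats of neighbouring trays are at least 80 mm apart.
- tray_bar: bar tray: fixed white slab 170 (x) by 64 mm (y), 8 mm thick, no rim. Two fixed bar pralines at x = +8 and +60 mm, y = 0, length along x. Front seat (place of the third): slab top at x = -48 mm, y = 0, the end nearest the robot. Origin: centre of the underside, at table height; x along the row, away from the robot. Front seats of neighbouring trays are at least 80 mm apart.
- jar: bystander, to be left alone: small amber jar with a brass cap, 44 mm across, 58 mm high, on the marble slab among the stray pralines. Origin at the centre of its underside. (The marble slab, fixed, 125 mm deep and 600 mm wide, lies between robot and trays, its top 8 mm above the table like the trays' tops.)
- spool: bystander, to be left alone: blue ribbon spool with card ends standing on end on the marble slab, 48 mm across, 28 mm high. Origin at the centre of its underside.

How it is judged:
By the outcome, as a careful person would: the job done as asked, in the order asked, and still so for the second after the job is handed in, with the robot touching nothing.
It also fails if it takes over 80 s, if anything falls off the work surface, if the arm or the gripper's body presses on something with over 40 N, if the wrist force passes 120 N, or if a joint passes its speed limit or range.

## Working session

There is one attempt and no reset: what is moved stays moved. The work goes in short steps, Python scripts to look and compute and a tool call to move; the robot and the scene stay as the last step left them, time stands still between calls to the robot, and variables do not carry over. Pictures are saved under pics/ and viewed, at most 14 in all, crops included, and the job is handed in when it is done.

```bash
ls; mkdir -p pics
```

Create h.py:
```python
import numpy as np, cv2
from scipy.spatial.transform import Rotation as R
from plant import sense, vision, job
def rot(q): return R.from_quat([q[1],q[2],q[3],q[0]]).as_matrix()
def snap(name,fn):
    c=vision.camera(name); cv2.imwrite('pics/'+fn,c['pixels'][:,:,::-1])
    np.savez('pics/'+fn+'.npz',**{k:np.array(v) for k,v in c.items()}); return c
def load(fn): return np.load('pics/'+fn+'.npz')
def ray(c,u,v,z):
    d=rot(c['orientation'])@np.array([(u-c['cx'])/c['fx'],(v-c['cy'])/c['fy'],1.])
    e=np.array(c['eye']); return (e+d*(z-e[2])/d[2])[:2]
```

Run:
```python
from h import *
for n in('scene','side','wrist'):
    c=snap(n,n+'0.png'); print(n,c['eye'],c['orientation'],c['fx'],c['cx'],c['cy'])
s=sense();print(s)
```

```text
pics
scene [ 1.14324195 -0.29515222  0.58863279] [-0.36499517  0.77823773  0.46437802 -0.21325481] 415.73289430363974 320.72524523542097 201.58876509729262
side [0.39209954 0.5509909  0.39623577] [ 0.06074122 -0.13041482  0.86032562 -0.48902179] 392.30552544223264 317.1384606896059 200.66911769978356
wrist [0.14561343 0.61150087 0.38353904] [0.10799326 0.81157328 0.56931611 0.07460187] 357.81535218900717 321.2831541698935 205.01661386274168
{'t': 0.15, 'joint_pos': array([ 1.09690824e+00,  2.21056602e-01,  1.52734953e+00,  3.69261698e-05,
        1.39471352e+00, -1.26101260e-01]), 'joint_vel': array([ 5.43836597e-04, -1.55766157e-03, -5.19002071e-03,  1.55911854e-03,
        5.93336941e-06, -2.50076907e-04]), 'joint_efforts': array([ 1.46241116e-03, -4.95187175e+01, -3.87882900e+01,  7.00003607e-02,
        5.30186668e-02, -6.50365428e-05]), 'position': array([0.21278207, 0.58715125, 0.22168071]), 'eef_rot': array([-2.42989900e-04,  1.73021495e-01,  9.84917752e-01, -7.24031912e-04]), 'ft_force': array([-0.04406649,  0.95906419, -0.63287279]), 'torque': array([-0.02505504,  0.05207842, -0.01335706]), 'grasp_force': 0.0, 'grip_width': 0.9957361246220127}
```

View pics/scene0.png

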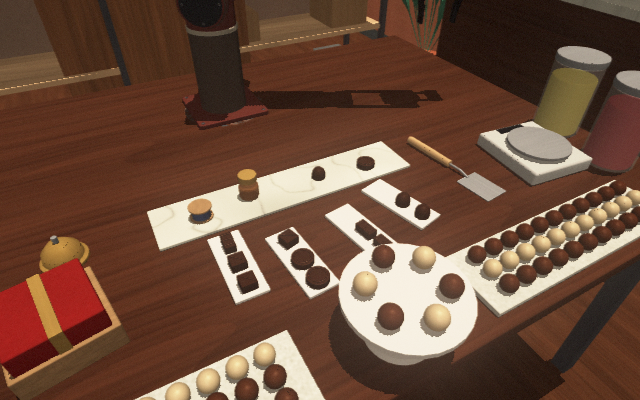

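View pics/side0.png

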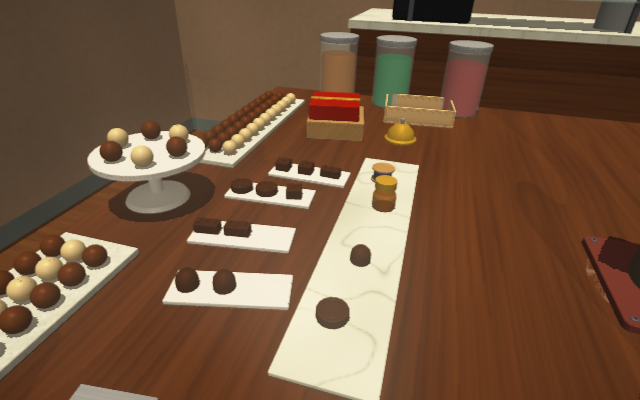

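The scene view and the side view agree on the layout. From the robot's left to right, the trays are:
- **Dome tray:** front seat empty.
- **Bar tray:** front seat empty.
- **Disc tray:** a square sits in front, at side (294,191).
- **Square tray:** a bar sits in front, at side (330,172).

The loose dome is at side (360,256) and the loose disc at (333,312). The jar and spool are near (385,190).

Run:
```python
from h import *
c=load('side0.png')
for n,u,v,z in [('dome',360,264,.008),('disc',333,313,.015),('jar',385,208,.008),('spool',383,170,.036),('bar',330,172,.017),('square',294,191,.018),
 ('tdome',228,290,.008),('tbar',242,236,.008),('tdisc',270,193,.008),('tsq',310,173,.008),('slabcorner',278,375,.008),('slabcorner2',418,163,.008)]:
    print(n,ray(c,u,v,z).round(3))
```

```text
dome [0.452 0.087]
disc [0.465 0.201]
jar [ 0.439 -0.087]
spool [ 0.46  -0.189]
bar [ 0.571 -0.181]
square [ 0.616 -0.077]
tdome [0.616 0.198]
tbar [0.653 0.077]
tdisc [ 0.664 -0.071]
tsq [ 0.615 -0.18 ]
slabcorner [0.502 0.3  ]
slabcorner2 [ 0.393 -0.31 ]
```

View pics/wrist0.png

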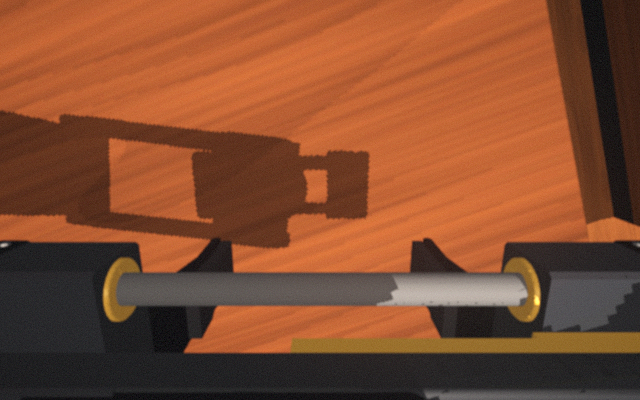

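The wrist view shows only table and shadow so far, so the side and scene cameras are more useful. I'll rectify both onto the slab-top plane (z = 8 mm) and fit from there.

Add to h.py:
```python
def topdown(c,z,x0=.38,x1=.78,y0=-.26,y1=.28,s=1000):
    # out: col = (y1-y)*s, row=(x1-x)*s
    W,H=int((y1-y0)*s),int((x1-x0)*s)
    yy,xx=np.meshgrid(y1-np.arange(W)/s,x1-np.arange(H)/s)
    P=np.stack([xx,yy,np.full_like(xx,z)],-1)-np.array(c['eye'])
    q=P@rot(c['orientation'])
    u=q[...,0]/q[...,2]*c['fx']+c['cx']; v=q[...,1]/q[...,2]*c['fy']+c['cy']
    return cv2.remap(np.array(c['pixels'])[:,:,::-1].copy(),u.astype(np.float32),v.astype(np.float32),cv2.INTER_LINEAR)
```

Run:
```python
from h import *
a=topdown(load('side0.png'),.008); b=topdown(load('scene0.png'),.008)
for n,i in(('side',a),('scene',b)):
    m=((i.min(2)>120)*255).astype(np.uint8)
    m=cv2.morphologyEx(m,cv2.MORPH_OPEN,np.ones((5,5)))
    for k in cv2.findContours(m,cv2.RETR_EXTERNAL,cv2.CHAIN_APPROX_NONE)[0]:
        if cv2.contourArea(k)<3000: continue
        (cx,cy),wh,an=cv2.minAreaRect(k); print(n,'x %.4f y %.4f'%(.78-cy/1000,.28-cx/1000),np.round(wh,1),round(an,1))
cv2.imwrite('pics/td.png',cv2.resize(np.vstack([a,b]),None,fx=.74,fy=.74))
```

```text
side x 0.4533 y 0.0105 [124.7 539.3] 89.9
side x 0.6153 y 0.1933 [169.5  68.9] 76.0
side x 0.6180 y -0.1775 [170.  73.] 90.0
side x 0.6550 y 0.0734 [170.   70.6] 81.1
side x 0.6639 y -0.0696 [170.6  72.4] 85.4
scene x 0.4555 y 0.0105 [127. 539.] 90.0
scene x 0.6185 y -0.1820 [171.  64.] 90.0
scene x 0.6174 y 0.1896 [171.2  66.5] 76.0
scene x 0.6812 y 0.0258 [216.5 262.1] 86.0
```

View pics/td.png

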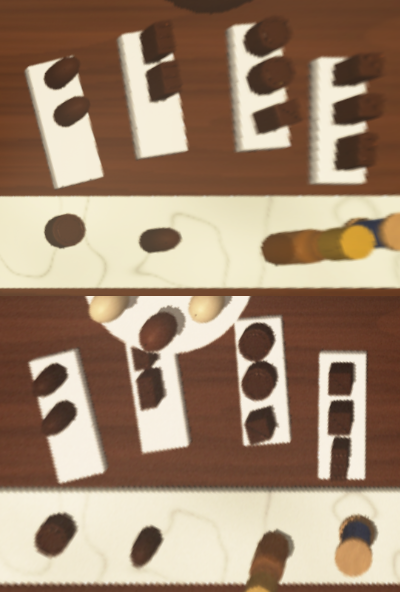

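Rectified, both cameras agree on the trays. The front square on the disc tray is turned, and the front bar on the square tray lies roughly lengthwise. A wrist view from above should give finer piece poses, so I'll compute its footprint first.

Run:
```python
from h import *
c=load('wrist0.png'); s=sense(); T=rot(s['eef_rot']); 
for uv in((320,10),(320,120),(320,235),(0,10),(640,10),(20,230),(620,230)):
    p=np.append(ray(c,*uv,.02),.02)-s['position']; print(uv,(T.T@p).round(3))
print(T.round(3))
for n,t in(('mid',(.66,-.13,.222)),): print(n,T.T@(np.array(t)-s['position']))
```

```text
(320, 10) [ 0.159 -0.002  0.202]
(320, 120) [ 0.06  -0.002  0.202]
(320, 235) [-0.06  -0.002  0.202]
(0, 10) [ 0.159 -0.296  0.202]
(640, 10) [0.159 0.292 0.201]
(20, 230) [-0.055 -0.324  0.202]
(620, 230) [-0.054  0.319  0.201]
[[-0.94   0.341 -0.001]
 [ 0.341  0.94  -0.001]
 [ 0.    -0.002 -1.   ]]
mid [-6.64864107e-01 -5.21790681e-01  3.17119423e-04]
```

Careful with the scale: shifts go in shares of 600 mm and turns go in shares of pi rad. That gives: -0.25 m / 0.6 = -0.4167, -0.2 m / 0.6 = -0.3333.

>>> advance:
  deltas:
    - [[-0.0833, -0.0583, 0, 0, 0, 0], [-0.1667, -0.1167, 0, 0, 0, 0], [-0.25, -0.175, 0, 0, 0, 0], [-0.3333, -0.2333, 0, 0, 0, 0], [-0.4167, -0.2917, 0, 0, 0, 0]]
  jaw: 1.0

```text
refused: deltas[0]: the value is too short (schema: minItems 6). Nothing was moved.
```

The error is about the shape of the input: a list of rows, each a list of 6 numbers. Fixing that and sending the same move.

>>> advance:
  deltas:
    - [-0.0833, -0.0583, 0, 0, 0, 0]
    - [-0.1667, -0.1167, 0, 0, 0, 0]
    - [-0.25, -0.175, 0, 0, 0, 0]
    - [-0.3333, -0.2333, 0, 0, 0, 0]
    - [-0.4167, -0.2917, 0, 0, 0, 0]
  jaw: 1.0

```text
t: 0.78
position: [0.3891, 0.3361, 0.2224]
eef_rot: [0.0, 0.173, 0.985, 0.0]
ft_force: [0.6, -0.3, 0.9]
grip_width: 1.003
grasp_force: 0.0
```

>>> advance:
  deltas:
    - [-0.0833, -0.0583, 0, 0, 0, 0]
    - [-0.1667, -0.1167, 0, 0, 0, 0]
    - [-0.25, -0.175, 0, 0, 0, 0]
    - [-0.3333, -0.2333, 0, 0, 0, 0]
    - [-0.4167, -0.2917, 0, 0, 0, 0]

```text
t: 1.4
position: [0.5645, 0.0863, 0.2224]
eef_rot: [-0.0, 0.173, 0.985, 0.0]
ft_force: [0.3, -0.7, 0.5]
grip_width: 1.001
grasp_force: 0.0
```

>>> advance:
  deltas:
    - [-0.0667, -0.05, 0, 0, 0, -0.0541]
    - [-0.1383, -0.105, 0, 0, 0, -0.1108]
    - [-0.1383, -0.105, 0, 0, 0, -0.1108]
    - [-0.1383, -0.105, 0, 0, 0, -0.1108]
    - [-0.1383, -0.105, 0, 0, 0, -0.1108]

```text
t: 2.02
position: [0.6197, 0.0019, 0.2224]
eef_rot: [-0.0, -0.0, 1.0, 0.0]
ft_force: [-0.7, 0.3, 0.8]
grip_width: 1.0
grasp_force: 0.0
```

Run:
```python
from h import *
c=snap('wrist','w1.png');s=sense();print(s['position'],rot(s['eef_rot']).round(3),c['eye'])
```

```text
[0.61982344 0.00194324 0.2226141 ] [[-1.    -0.001 -0.   ]
 [-0.001  1.     0.   ]
 [ 0.     0.    -1.   ]] [0.54827427 0.00170271 0.3844695 ]
```

View pics/w1.png

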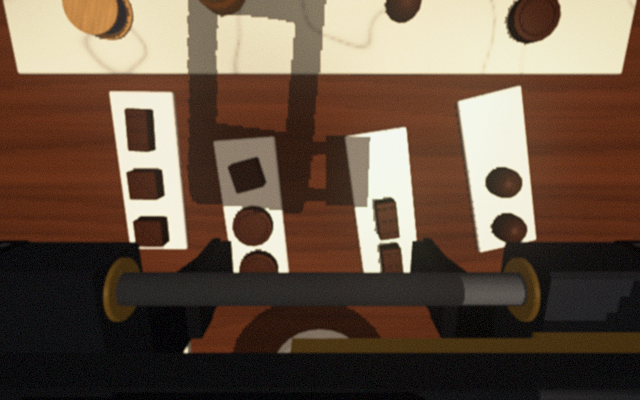

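The wrist view shows all four trays:
- **Square tray:** front corners at (110,92) and (172,93), with the bar at (140,130).
- **Disc tray:** front corners at (214,140) and (275,137), with the turned square at (247,174).
- **Bar tray:** front corners at (346,135) and (406,128).
- **Dome tray:** front corners at (458,100) and (521,87).

The loose dome is at (404,5) and the loose disc at (533,17).

Create trays.py:
```python
from h import *
def seats(c):
    F={'square':[(110,92),(172,93)],'disc':[(214,140),(275,137)],'bar':[(346,135),(406,128)],'dome':[(458,100),(521,87)]}
    g=cv2.cvtColor(c['pixels'],cv2.COLOR_RGB2GRAY); out={}
    for n,p in F.items():
        q=cv2.cornerSubPix(g,np.array(p,np.float32).reshape(-1,1,2),(4,4),(-1,-1),(3,50,.01)).reshape(-1,2)
        a,b=[ray(c,*x,.008) for x in q]; L=np.linalg.norm(b-a)
        d=(b-a)/L; ax=np.array([d[1],-d[0]]) # along +x
        out[n]=((a+b)/2+.037*ax,np.degrees(np.arctan2(ax[1],ax[0])),L)
    return out
```

Run:
```python
from trays import *
c=dict(load('w1.png'))
for n,v in seats(c).items(): print(n,v[0].round(4),round(v[1],1),round(v[2],4))
def crop(z,x,y,w=.03): return cv2.resize(topdown(c,z,x-w,x+w,y-w,y+w,6000),None,fx=1,fy=1)
ims=[crop(.026,.570,-.18),crop(.028,.616,-.078)]
out=[]
for i,(x,y) in zip(ims,((.570,-.18),(.616,-.078))):
    j=cv2.convertScaleAbs(i,alpha=2.2,beta=0); out.append(j)
cv2.imwrite('pics/crops.png',np.hstack(out))
print(ray(c,404,5,.008),ray(c,533,17,.022))
```

```text
square [ 0.5686 -0.1803] -0.7 0.0631
disc [ 0.6152 -0.0762] 4.5 0.0632
bar [0.6077 0.0632] 9.3 0.063
dome [0.569  0.1789] 13.8 0.0631
[0.45338286 0.08008849] [0.46672662 0.19636695]
```

View pics/crops.png

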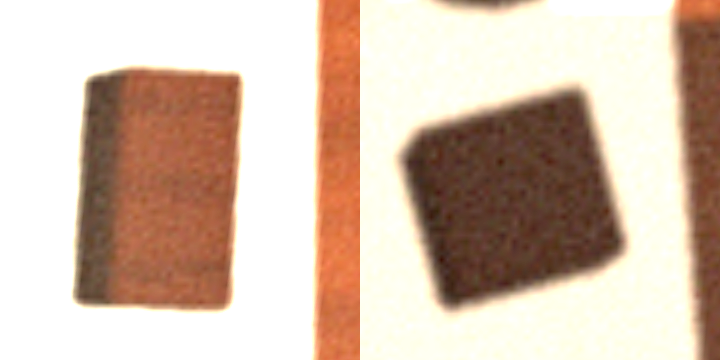

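The rectified crops give bar centre (.5687,-.1793) with yaw -2.8°, and square centre (.614,-.0755) with yaw 15°. I'll take the bar first.

To row units: -0.1812 m / 0.6 = -0.302, -0.15 m / 0.6 = -0.25, 0.02 rad / 3.1416 = 0.0064.

>>> advance:
  deltas:
    - [0.025, -0.0833, 0.05, 0, 0, 0.0064]
    - [0.05, -0.1667, 0.1, 0, 0, 0.0156]
    - [0.075, -0.25, 0.15, 0, 0, 0.0156]
    - [0.0852, -0.302, 0.2167, 0, 0, 0.0156]
    - [0.0852, -0.302, 0.25, 0, 0, 0.0156]
  jaw: 0.63
  grip_n: 10

```text
t: 2.7
position: [0.5676, -0.1812, 0.0705]
eef_rot: [-0.001, 0.026, 1.0, 0.0]
ft_force: [0.4, -0.0, -0.0]
grip_width: 0.635
grasp_force: 0.0
```

>>> advance:
  deltas:
    - [0, 0, 0.0333, 0, 0, 0]
    - [0, 0, 0.0667, 0, 0, 0]
    - [0, 0, 0.0917, 0, 0, 0]
    - [0, 0, 0.1, 0, 0, 0]
    - [0, 0, 0.1, 0, 0, 0]

```text
t: 3.32
position: [0.5694, -0.1804, 0.0125]
eef_rot: [-0.0, 0.024, 1.0, 0.0]
ft_force: [-0.0, -0.2, 0.3]
grip_width: 0.628
grasp_force: 0.0
```

>>> advance:
  deltas:
    - [0, 0, 0, 0, 0, 0]
    - [0, 0, 0, 0, 0, 0]
    - [0, 0, 0, 0, 0, 0]
    - [0, 0, 0, 0, 0, 0]
  jaw: 0
  grip_n: 10

```text
t: 3.82
position: [0.5694, -0.1807, 0.0128]
eef_rot: [0.0, 0.024, 1.0, -0.0]
ft_force: [-0.5, 0.1, 1.1]
grip_width: 0.26
grasp_force: 0.0
```

To row units: -0.08 m / 0.6 = -0.1333, -0.05 m / 0.6 = -0.0833.

>>> advance:
  deltas:
    - [0, 0, 0, 0, 0, 0]
    - [0, 0, -0.0333, 0, 0, 0]
    - [0, 0, -0.0833, 0, 0, 0]
    - [0, 0, -0.1333, 0, 0, 0]
    - [0, 0, -0.1333, 0, 0, 0]

```text
t: 4.45
position: [0.572, -0.1818, 0.0971]
eef_rot: [0.003, 0.024, 1.0, -0.002]
ft_force: [0.7, 0.3, -0.3]
grip_width: 0.254
grasp_force: 10.0
```

>>> advance:
  deltas:
    - [-0.0067, 0.0833, 0, 0, 0, -0.0159]
    - [-0.0167, 0.1667, 0, 0, 0, -0.0318]
    - [-0.0267, 0.25, 0, 0, 0, -0.0477]
    - [-0.0367, 0.3333, 0, 0, 0, -0.0661]
    - [-0.045, 0.4088, 0, 0, 0, -0.0661]

```text
t: 5.08
position: [0.6078, 0.0649, 0.0921]
eef_rot: [-0.0, -0.08, 0.997, 0.0]
ft_force: [0.4, -0.8, 0.2]
grip_width: 0.251
grasp_force: 10.0
```

>>> advance:
  deltas:
    - [0, 0, 0, 0, 0, 0]
    - [0, 0, 0.05, 0, 0, 0]
    - [0, 0, 0.1, 0, 0, 0]
    - [0, 0, 0.1233, 0, 0, 0]
    - [0, 0, 0.1233, 0, 0, 0]

```text
t: 5.7
position: [0.607, 0.0624, 0.0173]
eef_rot: [-0.001, -0.079, 0.997, 0.0]
ft_force: [0.3, -0.6, 0.4]
grip_width: 0.257
grasp_force: 10.0
```

```bash
python3 -c "
from h import *
snap('side','s1.png');s=sense();print(s['position'],s['ft_force'])
i=cv2.imread('pics/s1.png')[120:320,120:440];cv2.imwrite('pics/s1c.png',cv2.resize(i,None,fx=2,fy=2))"
```

```text
[0.60819988 0.06248818 0.01862799] [1.00529824 0.31190592 0.69458212]
```

View pics/s1c.png

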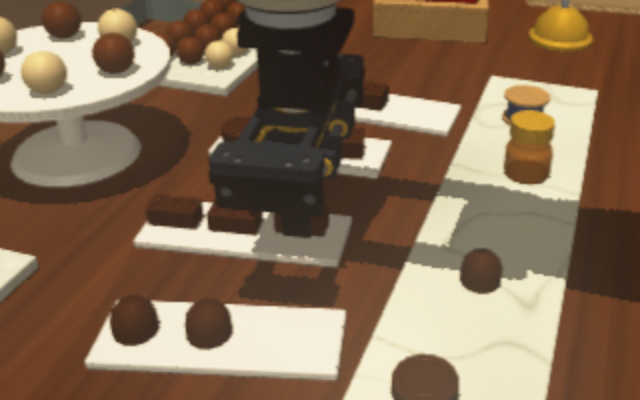

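The bar is held just above the front seat of the bar tray, in line with the row. I'll lower it gently and release.

To row units: 0.006 m / 0.6 = 0.01, 0.0055 m / 0.6 = 0.0092.

>>> advance:
  deltas:
    - [0, 0, 0.005, 0, 0, 0]
    - [0, 0, 0.0092, 0, 0, 0]
    - [0, 0, 0.01, 0, 0, 0]
    - [0, 0, 0.01, 0, 0, 0]

```text
t: 6.25
position: [0.6083, 0.0631, 0.0127]
eef_rot: [0.0, -0.079, 0.997, -0.0]
ft_force: [0.4, 0.5, 0.3]
grip_width: 0.247
grasp_force: 10.0
```

>>> advance:
  deltas:
    - [0, 0, 0, 0, 0, 0]
    - [0, 0, 0, 0, 0, 0]
    - [0, 0, 0, 0, 0, 0]
  jaw: 0.6

```text
t: 6.62
position: [0.6082, 0.0631, 0.0125]
eef_rot: [-0.0, -0.079, 0.997, 0.0]
ft_force: [-0.0, -0.7, -0.0]
grip_width: 0.508
grasp_force: 0.0
```

>>> advance:
  deltas:
    - [0, 0, -0.0333, 0, 0, 0]
    - [0, 0, -0.0833, 0, 0, 0]
    - [0, 0, -0.1333, 0, 0, 0]
    - [0, 0, -0.1333, 0, 0, 0]
    - [0, 0, -0.1333, 0, 0, 0]

```text
t: 7.25
position: [0.6081, 0.0631, 0.0928]
eef_rot: [0.0, -0.079, 0.997, -0.0]
ft_force: [0.4, -0.7, 0.6]
grip_width: 0.598
grasp_force: 0.0
```

To row units: -0.1378 m / 0.6 = -0.2297, 0.016 m / 0.6 = 0.0267, -0.104 rad / 3.1416 = -0.0331.

>>> advance:
  deltas:
    - [0.01, -0.0833, 0, 0, 0, -0.0159]
    - [0.02, -0.1667, 0, 0, 0, -0.0331]
    - [0.0267, -0.2297, 0, 0, 0, -0.0331]
    - [0.0267, -0.2297, 0.0333, 0, 0, -0.0331]
    - [0.0267, -0.2297, 0.0667, 0, 0, -0.0331]
  jaw: 0.68

```text
t: 7.88
position: [0.613, -0.075, 0.0501]
eef_rot: [-0.001, -0.131, 0.991, 0.001]
ft_force: [-0.7, 0.4, -0.4]
grip_width: 0.677
grasp_force: 0.0
```

>>> advance:
  deltas:
    - [0, 0, 0.0333, 0, 0, 0]
    - [0, 0, 0.0583, 0, 0, 0]
    - [0, 0, 0.0667, 0, 0, 0]
    - [0, 0, 0.0667, 0, 0, 0]

```text
t: 8.38
position: [0.6142, -0.0752, 0.0123]
eef_rot: [-0.0, -0.131, 0.991, 0.0]
ft_force: [-0.2, -0.4, 0.7]
grip_width: 0.679
grasp_force: 0.0
```

>>> advance:
  deltas:
    - [0, 0, 0, 0, 0, 0]
    - [0, 0, 0, 0, 0, 0]
    - [0, 0, 0, 0, 0, 0]
    - [0, 0, 0, 0, 0, 0]
    - [0, 0, 0, 0, 0, 0]
  jaw: 0
  grip_n: 10

```text
t: 9.0
position: [0.6144, -0.0756, 0.0129]
eef_rot: [0.0, -0.131, 0.991, -0.0]
ft_force: [-0.4, -0.2, 2.9]
grip_width: 0.342
grasp_force: 10.0
```

>>> advance:
  deltas:
    - [0, 0, -0.0333, 0, 0, 0]
    - [0, 0, -0.0833, 0, 0, 0]
    - [0, 0, -0.1333, 0, 0, 0]
    - [0, 0, -0.1333, 0, 0, 0]
    - [0, 0, -0.1333, 0, 0, 0]

```text
t: 9.62
position: [0.614, -0.0755, 0.0926]
eef_rot: [-0.0, -0.131, 0.991, 0.0]
ft_force: [-0.5, 1.1, -0.7]
grip_width: 0.345
grasp_force: 10.0
```

To row units: -0.0903 m / 0.6 = -0.1505, 0.0706 m / 0.6 = 0.1177, 0.267 rad / 3.1416 = 0.085.

>>> advance:
  deltas:
    - [0.0417, -0.0533, 0, 0, 0, 0.0286]
    - [0.0833, -0.1067, 0, 0, 0, 0.0573]
    - [0.1177, -0.1505, 0, 0, 0, 0.085]
    - [0.1177, -0.1505, 0, 0, 0, 0.085]
    - [0.1177, -0.1505, 0, 0, 0, 0.085]

```text
t: 10.25
position: [0.569, -0.1804, 0.0915]
eef_rot: [-0.001, 0.002, 1.0, 0.001]
ft_force: [0.5, -0.4, -0.2]
grip_width: 0.342
grasp_force: 10.0
```

>>> advance:
  deltas:
    - [0, 0, 0.05, 0, 0, 0]
    - [0, 0, 0.1, 0, 0, 0]
    - [0, 0, 0.12, 0, 0, 0]
    - [0, 0, 0.1283, 0, 0, 0]
    - [0, 0, 0.133, 0, 0, 0]

```text
t: 10.88
position: [0.5703, -0.181, 0.0134]
eef_rot: [0.001, 0.002, 1.0, -0.0]
ft_force: [0.4, 0.7, -0.6]
grip_width: 0.343
grasp_force: 10.0
```

>>> advance:
  deltas:
    - [0, 0, 0, 0, 0, 0]
    - [0, 0, 0, 0, 0, 0]

```text
t: 11.12
position: [0.5701, -0.1814, 0.0136]
eef_rot: [0.001, 0.002, 1.0, -0.0]
ft_force: [-0.1, -0.5, 0.4]
grip_width: 0.343
grasp_force: 10.0
```

```bash
python3 -c "
from h import *
snap('scene','c1.png');s=sense();print(s['position'],s['ft_force'])
i=cv2.imread('pics/c1.png')[150:310,180:420];cv2.imwrite('pics/c1c.png',cv2.resize(i,None,fx=3,fy=3))"
```

```text
[ 0.57001995 -0.18133661  0.01351295] [ 0.2961186  -0.44993196  0.02865629]
```

View pics/c1c.png

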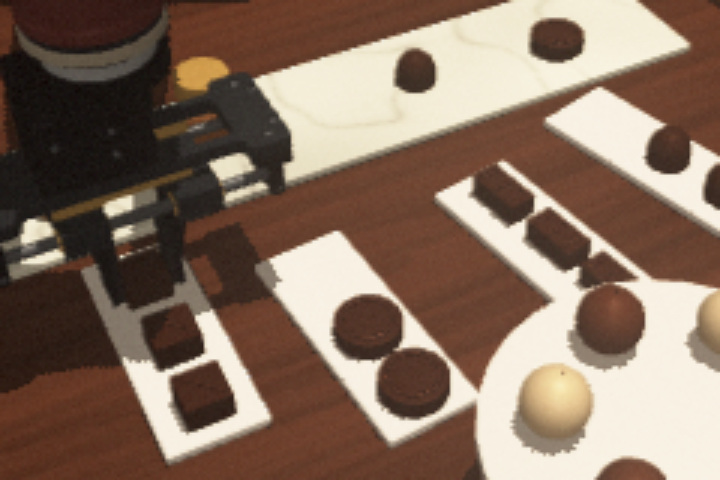

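The square sits at the front of its row, the bar is placed in line, and the disc seat is clear. I'll release, then retreat to a height where the wrist camera can see the slab pieces and the seats.

To row units: 0.0008 m / 0.6 = 0.0013, 0.0005 m / 0.6 = 0.0008.

>>> advance:
  deltas:
    - [0, 0, 0.0008, 0, 0, 0]
    - [0, 0, 0.0013, 0, 0, 0]
    - [0, 0, 0.0013, 0, 0, 0]

```text
t: 11.55
position: [0.5699, -0.1813, 0.0129]
eef_rot: [0.0, 0.002, 1.0, -0.0]
ft_force: [-2.3, 0.9, 4.9]
grip_width: 0.342
grasp_force: 10.0
```

>>> advance:
  deltas:
    - [0, 0, 0, 0, 0, 0]
    - [0, 0, 0, 0, 0, 0]
    - [0, 0, 0, 0, 0, 0]
  jaw: 0.6

```text
t: 11.92
position: [0.5693, -0.181, 0.0117]
eef_rot: [-0.0, 0.002, 1.0, 0.0]
ft_force: [1.3, -0.1, -0.0]
grip_width: 0.565
grasp_force: 0.0
```

>>> advance:
  deltas:
    - [0, 0, -0.0333, 0, 0, 0]
    - [0, 0, -0.0833, 0, 0, 0]
    - [0, 0, -0.15, 0, 0, 0]
    - [-0.0083, 0.05, -0.2167, 0, 0, 0]
    - [-0.0083, 0.1333, -0.2667, 0, 0, 0]

```text
t: 12.55
position: [0.5761, -0.1018, 0.1759]
eef_rot: [0.002, 0.003, 1.0, -0.001]
ft_force: [0.7, 0.6, -0.5]
grip_width: 0.598
grasp_force: 0.0
```

>>> advance:
  deltas:
    - [0, 0.0833, -0.0333, 0, 0, 0]
    - [0, 0.1667, -0.0667, 0, 0, 0]
    - [0, 0.2667, -0.0833, 0, 0, 0]
    - [0, 0.2667, -0.0833, 0, 0, 0]
    - [0, 0.2667, -0.0833, 0, 0, 0]

```text
t: 13.18
position: [0.5755, 0.0588, 0.2228]
eef_rot: [0.0, 0.002, 1.0, -0.0]
ft_force: [1.0, -0.4, -0.6]
grip_width: 0.601
grasp_force: 0.0
```

```bash
python3 -c "
from h import *
c=snap('wrist','w2.png')
i=cv2.imread('pics/w2.png')[:240];cv2.imwrite('pics/w2c.png',cv2.resize(i,None,fx=1.25,fy=1.25))
print(ray(c,320,120,.02))"
```

```text
[0.51518554 0.05744452]
```

View pics/w2c.png

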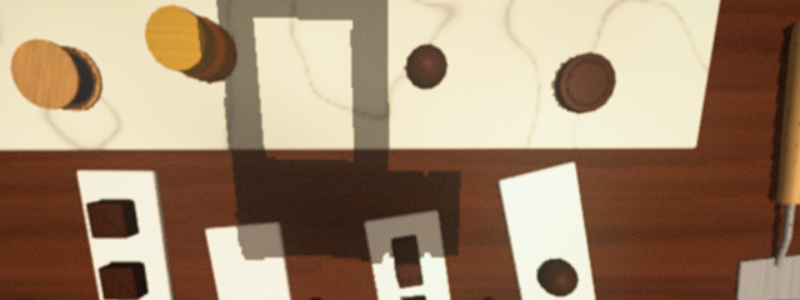

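The loose dome is at full-resolution pixel (341,53) and the loose disc at (470,66). The placed bar and square lie straight on their seats, and the jar and spool are untouched.

Run:
```python
from h import *
c=load('w2.png')
for n,(x,y),z,h in(('disc',(.4655,.198),.022,.014),('dome',(.453,.082),.019,.011)):
    w=.04; i=topdown(c,z,x-w,x+w,y-w,y+w,4000)
    m=((i.max(2)<125)*255).astype(np.uint8)
    k=max(cv2.findContours(m,cv2.RETR_EXTERNAL,cv2.CHAIN_APPROX_NONE)[0],key=cv2.contourArea)
    a,b,ww,hh=cv2.boundingRect(k); X=x+w-(b+hh/2)/4000; Y=y+w-(a+ww/2)/4000
    e=np.array(c['eye']); d=(np.array([X,Y])-e[:2])*h/(e[2]-z+h)
    print(n,'blob',round(X,4),round(Y,4),'size xy',hh/4,ww/4,'top centre',np.array([X,Y])+d/2, d)
```

```text
disc blob 0.4659 0.1971 size xy 42.25 46.25 top centre [0.46516978 0.19969133] [-0.00141043  0.00513265]
dome blob 0.4534 0.0769 size xy 30.75 31.25 top centre [0.45263841 0.0771358 ] [-0.00147318  0.0005216 ]
```

To row units: 0.16 m / 0.6 = 0.2667, 0.1405 m / 0.6 = 0.2342.

>>> advance:
  deltas:
    - [0.0583, 0.075, 0.0333, 0, 0, 0]
    - [0.1167, 0.15, 0.0667, 0, 0, 0]
    - [0.185, 0.2342, 0.1167, 0, 0, 0]
    - [0.185, 0.2342, 0.2, 0, 0, 0]
    - [0.185, 0.2342, 0.2667, 0, 0, 0]
  jaw: 0.76

```text
t: 13.85
position: [0.464, 0.199, 0.0601]
eef_rot: [-0.001, 0.002, 1.0, -0.0]
ft_force: [0.1, -0.3, -0.2]
grip_width: 0.755
grasp_force: 0.0
```

>>> advance:
  deltas:
    - [0, 0, 0, 0, 0, 0]
    - [0, 0, 0.0417, 0, 0, 0]
    - [0, 0, 0.075, 0, 0, 0]
    - [0, 0, 0.0838, 0, 0, 0]
    - [0, 0, 0.0838, 0, 0, 0]

```text
t: 14.48
position: [0.4663, 0.1995, 0.0129]
eef_rot: [0.001, 0.003, 1.0, 0.0]
ft_force: [-0.7, 0.2, 0.3]
grip_width: 0.761
grasp_force: 0.0
```

>>> advance:
  deltas:
    - [0, 0, 0, 0, 0, 0]
    - [0, 0, 0, 0, 0, 0]
    - [0, 0, 0, 0, 0, 0]
    - [0, 0, 0, 0, 0, 0]
    - [0, 0, 0, 0, 0, 0]
  jaw: 0
  grip_n: 10

```text
t: 15.1
position: [0.4654, 0.2, 0.0121]
eef_rot: [0.0, 0.002, 1.0, 0.0]
ft_force: [0.4, -0.6, 5.0]
grip_width: 0.498
grasp_force: 10.0
```

>>> advance:
  deltas:
    - [0, 0, -0.0333, 0, 0, 0]
    - [0, 0, -0.0833, 0, 0, 0]
    - [0, 0, -0.1333, 0, 0, 0]
    - [0, 0, -0.1333, 0, 0, 0]
    - [0, 0, -0.1333, 0, 0, 0]

```text
t: 15.72
position: [0.4645, 0.1997, 0.0908]
eef_rot: [-0.001, 0.002, 1.0, -0.0]
ft_force: [0.6, 0.6, -0.4]
grip_width: 0.501
grasp_force: 10.0
```

To row units: -0.23 m / 0.6 = -0.3833, -0.184 m / 0.6 = -0.3067, -0.082 rad / 3.1416 = -0.0261.

>>> advance:
  deltas:
    - [-0.0417, -0.0767, 0, 0, 0, -0.0064]
    - [-0.0833, -0.1533, 0, 0, 0, -0.0127]
    - [-0.125, -0.23, 0, 0, 0, -0.0191]
    - [-0.1667, -0.3067, 0, 0, 0, -0.0261]
    - [-0.2083, -0.3833, 0, 0, 0, -0.0261]

```text
t: 16.35
position: [0.5885, -0.032, 0.0896]
eef_rot: [-0.001, -0.039, 0.999, 0.0]
ft_force: [-0.1, 0.1, -0.1]
grip_width: 0.498
grasp_force: 10.0
```

>>> advance:
  deltas:
    - [-0.0385, -0.0805, 0, 0, 0, 0]
    - [-0.0385, -0.0805, 0, 0, 0, 0]
    - [-0.0385, -0.0805, 0.05, 0, 0, 0]
    - [-0.0385, -0.0805, 0.1, 0, 0, 0]
    - [-0.0385, -0.0805, 0.1167, 0, 0, 0]

```text
t: 16.98
position: [0.6126, -0.0753, 0.0178]
eef_rot: [-0.003, -0.039, 0.999, 0.001]
ft_force: [0.5, -0.7, 0.2]
grip_width: 0.504
grasp_force: 10.0
```

>>> advance:
  deltas:
    - [0, 0, 0.0083, 0, 0, 0]
    - [0, 0, 0.015, 0, 0, 0]
    - [0, 0, 0.015, 0, 0, 0]

```text
t: 17.35
position: [0.6164, -0.077, 0.0133]
eef_rot: [0.0, -0.039, 0.999, -0.0]
ft_force: [0.1, -0.3, -0.9]
grip_width: 0.499
grasp_force: 10.0
```

```bash
python3 -c "
from h import *
print(sense()['position'],sense()['ft_force'])"
```

```text
[ 0.6163878  -0.07699538  0.0133098 ] [ 0.09495995 -0.27342615 -0.94815135]
```

To row units: 0.0009 m / 0.6 = 0.0015, 0.0004 m / 0.6 = 0.0007.

>>> advance:
  deltas:
    - [0.0007, 0, 0.0008, 0, 0, 0]
    - [0.0007, 0, 0.0015, 0, 0, 0]
    - [0.0007, 0, 0.0015, 0, 0, 0]

```text
t: 17.73
position: [0.6158, -0.0772, 0.0122]
eef_rot: [0.0, -0.039, 0.999, -0.0]
ft_force: [-0.3, 0.4, 1.6]
grip_width: 0.498
grasp_force: 10.0
```

>>> advance:
  deltas:
    - [0, 0, 0, 0, 0, 0]
    - [0, 0, 0, 0, 0, 0]
    - [0, 0, 0, 0, 0, 0]
  jaw: 0.68

```text
t: 18.1
position: [0.6154, -0.077, 0.0116]
eef_rot: [-0.0, -0.039, 0.999, 0.0]
ft_force: [0.3, 0.7, 0.2]
grip_width: 0.663
grasp_force: 0.0
```

>>> advance:
  deltas:
    - [0, 0, -0.0333, 0, 0, 0]
    - [0, 0, -0.0833, 0, 0, 0]
    - [0, 0, -0.1333, 0, 0, 0]
    - [0.05, 0.055, -0.1333, 0, 0, 0]
    - [0.1167, 0.1283, -0.1333, 0, 0, 0]

```text
t: 18.73
position: [0.5408, -0.0058, 0.0943]
eef_rot: [0.002, -0.038, 0.999, -0.0]
ft_force: [0.5, 0.7, -0.1]
grip_width: 0.683
grasp_force: 0.0
```

>>> advance:
  deltas:
    - [0.0667, 0.075, 0, 0, 0, 0]
    - [0.1335, 0.1495, 0, 0, 0, 0]
    - [0.1335, 0.1495, 0.0333, 0, 0, 0]
    - [0.1335, 0.1495, 0.0667, 0, 0, 0]
    - [0.1335, 0.1495, 0.0667, 0, 0, 0]

```text
t: 19.35
position: [0.4521, 0.0776, 0.0518]
eef_rot: [-0.001, -0.039, 0.999, 0.0]
ft_force: [0.1, 0.3, 0.1]
grip_width: 0.684
grasp_force: 0.0
```

```bash
python3 -c "
from h import *
print(sense()['position'])
c=snap('wrist','w3.png');snap('side','s3.png')
i=cv2.imread('pics/s3.png')[120:320,120:440];cv2.imwrite('pics/s3c.png',cv2.resize(i,None,fx=2,fy=2))"
```

```text
[0.45209753 0.07764478 0.05177107]
```

View pics/s3c.png

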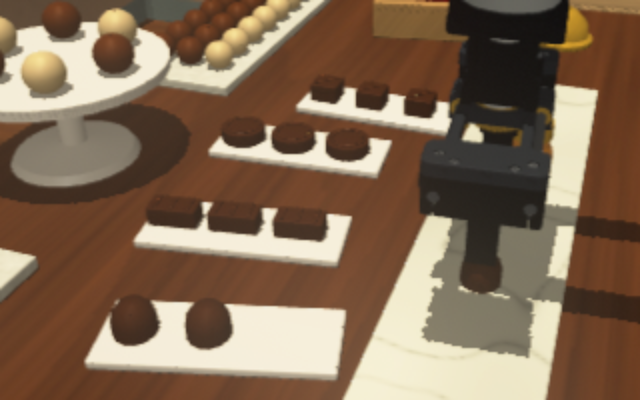

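The three placed rows look in line, and the gripper is centred over the dome.

To row units: 0.041 m / 0.6 = 0.0683, 0.035 m / 0.6 = 0.0583.

>>> advance:
  deltas:
    - [-0.0005, 0, 0.0333, 0, 0, 0]
    - [-0.0005, 0, 0.0583, 0, 0, 0]
    - [-0.0005, 0, 0.0683, 0, 0, 0]
    - [-0.0005, 0, 0.0683, 0, 0, 0]

```text
t: 19.95
position: [0.453, 0.0774, 0.0105]
eef_rot: [-0.0, -0.039, 0.999, 0.0]
ft_force: [-0.7, 0.1, -0.3]
grip_width: 0.679
grasp_force: 0.0
```

>>> advance:
  deltas:
    - [0, 0, 0, 0, 0, 0]
    - [0, 0, 0, 0, 0, 0]
    - [0, 0, 0, 0, 0, 0]
    - [0, 0, 0, 0, 0, 0]
    - [0, 0, 0, 0, 0, 0]
  jaw: 0
  grip_n: 10

```text
t: 20.58
position: [0.4534, 0.0775, 0.0109]
eef_rot: [0.0, -0.039, 0.999, -0.0]
ft_force: [0.8, 0.1, 2.3]
grip_width: 0.356
grasp_force: 10.0
```

>>> advance:
  deltas:
    - [0, 0, -0.0333, 0, 0, 0]
    - [0, 0, -0.0833, 0, 0, 0]
    - [0, 0, -0.1333, 0, 0, 0]
    - [0, 0, -0.1333, 0, 0, 0]
    - [0, 0, -0.1333, 0, 0, 0]

```text
t: 21.2
position: [0.4527, 0.0775, 0.0901]
eef_rot: [-0.0, -0.039, 0.999, 0.0]
ft_force: [-0.3, -0.5, -0.8]
grip_width: 0.355
grasp_force: 10.0
```

To row units: -0.1238 m / 0.6 = -0.2063, 0.0922 m / 0.6 = 0.1537, -0.163 rad / 3.1416 = -0.0519.

>>> advance:
  deltas:
    - [-0.0667, 0.05, 0, 0, 0, -0.0159]
    - [-0.1333, 0.1, 0, 0, 0, -0.0318]
    - [-0.2063, 0.1537, 0, 0, 0, -0.0519]
    - [-0.2063, 0.1537, 0, 0, 0, -0.0519]
    - [-0.2063, 0.1537, 0, 0, 0, -0.0519]

```text
t: 21.82
position: [0.5678, 0.1788, 0.0886]
eef_rot: [-0.002, -0.12, 0.993, -0.0]
ft_force: [-0.9, -0.1, -0.8]
grip_width: 0.358
grasp_force: 10.0
```

>>> advance:
  deltas:
    - [0, 0, 0.05, 0, 0, 0]
    - [0, 0, 0.1, 0, 0, 0]
    - [0, 0, 0.12, 0, 0, 0]
    - [0, 0, 0.1283, 0, 0, 0]
    - [0, 0, 0.1283, 0, 0, 0]

```text
t: 22.45
position: [0.5698, 0.1789, 0.0144]
eef_rot: [0.0, -0.12, 0.993, 0.0]
ft_force: [-0.0, -0.4, -0.2]
grip_width: 0.358
grasp_force: 10.0
```

>>> advance:
  deltas:
    - [0, 0, 0, 0, 0, 0]

```text
t: 22.58
position: [0.5704, 0.1792, 0.015]
eef_rot: [0.001, -0.12, 0.993, 0.0]
ft_force: [-0.5, 0.6, -0.0]
grip_width: 0.359
grasp_force: 10.0
```

```bash
python3 -c "
from h import *
print(sense()['position'],sense()['ft_force'])
snap('side','s4.png')
i=cv2.imread('pics/s4.png')[220:340,140:340];cv2.imwrite('pics/s4c.png',cv2.resize(i,None,fx=3,fy=3))"
```

```text
[0.57039082 0.17917662 0.01500153] [-0.48326323  0.55852565 -0.01734286]
```

View pics/s4c.png

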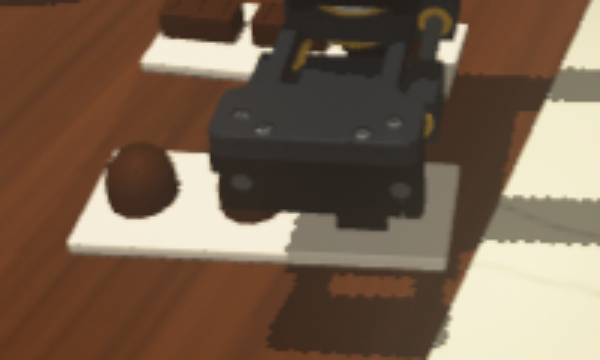

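The gripper hides the dome, but its pose reads right over the seat. I'll lower the last 4 mm, release, then retreat and check.

To row units: 0.004 m / 0.6 = 0.0067, 0.0038 m / 0.6 = 0.0063.

>>> advance:
  deltas:
    - [0.0008, 0, 0.0042, 0, 0, 0]
    - [0.0008, 0, 0.0063, 0, 0, 0]
    - [0.0008, 0, 0.0067, 0, 0, 0]
    - [0.0008, 0, 0.0067, 0, 0, 0]

```text
t: 23.12
position: [0.5693, 0.179, 0.0109]
eef_rot: [0.0, -0.12, 0.993, -0.0]
ft_force: [-3.5, -1.6, 6.7]
grip_width: 0.36
grasp_force: 10.0
```

>>> advance:
  deltas:
    - [0, 0, 0, 0, 0, 0]
    - [0, 0, 0, 0, 0, 0]
    - [0, 0, 0, 0, 0, 0]
  jaw: 0.68

```text
t: 23.5
position: [0.5688, 0.1789, 0.0094]
eef_rot: [-0.0, -0.12, 0.993, -0.0]
ft_force: [-0.2, -0.3, 0.1]
grip_width: 0.61
grasp_force: 0.0
```

>>> advance:
  deltas:
    - [0, 0, -0.0333, 0, 0, 0]
    - [0, 0, -0.0833, 0, 0, 0]
    - [0, 0, -0.1667, 0, 0, 0]
    - [0, 0, -0.25, 0, 0, 0]
    - [-0.0017, -0.0667, -0.3167, 0, 0, 0.0159]

```text
t: 24.12
position: [0.5798, 0.142, 0.204]
eef_rot: [0.002, -0.097, 0.995, 0.0]
ft_force: [1.4, -1.0, 0.3]
grip_width: 0.679
grasp_force: 0.0
```

>>> advance:
  deltas:
    - [-0.0033, -0.0833, -0.0333, 0, 0, 0.0159]
    - [-0.0067, -0.1667, -0.0333, 0, 0, 0.0318]
    - [-0.0083, -0.24, -0.0333, 0, 0, 0.0605]
    - [-0.0083, -0.24, -0.0333, 0, 0, 0.0605]
    - [-0.0083, -0.24, -0.0333, 0, 0, 0.0605]

```text
t: 24.75
position: [0.6117, 0.0002, 0.2206]
eef_rot: [0.0, -0.001, 1.0, 0.0]
ft_force: [-0.2, 0.1, 0.3]
grip_width: 0.678
grasp_force: 0.0
```

```bash
python3 -c "
from h import *
c=snap('wrist','w4.png')
i=cv2.imread('pics/w4.png')[:260];cv2.imwrite('pics/w4c.png',cv2.resize(i,None,fx=1.25,fy=1.25))
print(sense()['position'])"
```

```text
[0.61160595 0.0007594  0.22042052]
```

View pics/w4c.png

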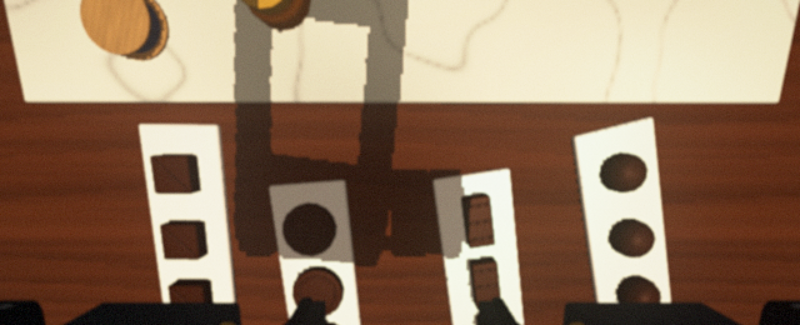

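All four seats are filled and lie in line in the picture. I'll do one numeric check of the placed pieces against the seats.

Run:
```python
from trays import *
S=seats(dict(load('w1.png'))); c=load('w4.png'); e=np.array(c['eye'])
for n,h in(('square',.02),('disc',.014),('bar',.018),('dome',.013)):
    (x,y),yaw,_=S[n]; w=.032; z=.008+h; i=topdown(c,z,x-w,x+w,y-w,y+w,4000)
    m=((i.max(2)<(75 if n!='dome' else 100))*255).astype(np.uint8)
    m[:20]=0
    k=max([k for k in cv2.findContours(m,cv2.RETR_EXTERNAL,cv2.CHAIN_APPROX_NONE)[0] if cv2.pointPolygonTest(k,(128,128),False)>=0] or [np.array([[[0,0]]])],key=cv2.contourArea)
    (a,b),wh,an=cv2.minAreaRect(k); X=x+w-b/4000;Y=y+w-a/4000
    d=(np.array([X,Y])-e[:2])*h/(e[2]-z+h)/2
    o=np.array([X,Y])+d-[x,y]; t=np.radians(yaw); o=np.array([[np.cos(t),np.sin(t)],[-np.sin(t),np.cos(t)]])@o
    print(n,'offset in tray mm',(o*1000).round(1),'size',np.round(np.array(wh)/4,1),round(an,1),'tray',round(yaw,1))
```

```text
square offset in tray mm [33.3 28.5] size [0. 0.] 0.0 tray -0.7
disc offset in tray mm [ 0.5 -1.4] size [41.9 43.7] 26.6 tray 4.5
bar offset in tray mm [39.5 28.3] size [0. 0.] 0.0 tray 9.3
dome offset in tray mm [-0.1  0.5] size [36.5 28.6] 13.0 tray 13.8
```

Run:
```python
from trays import *
S=seats(dict(load('w1.png'))); c=load('w4.png'); e=np.array(c['eye'])
for n,h in(('square',.02),('bar',.018)):
    (x,y),yaw,_=S[n]; w=.026; z=.008+h; i=topdown(c,z,x-w,x+w,y-w,y+w,4000)
    for th in(85,100):
        m=((i[...,1]<th)*255).astype(np.uint8)
        K=cv2.findContours(m,cv2.RETR_EXTERNAL,cv2.CHAIN_APPROX_NONE)[0]
        k=max(K,key=cv2.contourArea)
        (a,b),wh,an=cv2.minAreaRect(k); X=x+w-b/4000;Y=y+w-a/4000
        d=(np.array([X,Y])-e[:2])*h/(e[2]-z+h)/2
        o=np.array([X,Y])+d-[x,y]; t=np.radians(yaw); o=np.array([[np.cos(t),np.sin(t)],[-np.sin(t),np.cos(t)]])@o
        print(n,'offset mm',(o*1000).round(1),'size',np.round(np.array(wh)/4,1),round(an,1),'tray',round(yaw,1))
```

```text
square offset mm [ 1.3 -1.3] size [28.5 34.8] 90.0 tray -0.7
square offset mm [ 1.3 -1.2] size [29. 35.] 90.0 tray -0.7
bar offset mm [-0.3 -0.8] size [42.  21.9] 80.8 tray 9.3
bar offset mm [-0.3 -0.9] size [42.6 22.6] 80.7 tray 9.3
```

All four pieces are within about 2 mm of their seats and aligned with the trays.

```bash
python3 -c "
from plant import job
print(job.finish_job())"
```

```text
the job is handed in; nothing more can be done
None
```

The job is handed in: all four pralines are on the front seats of their own trays, measured within about 2 mm of the seat centres and in line with the rows, the jar and ribbon spool were left alone, and the robot's clock was at about 25 s of the 80 s allowed.

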